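# Seat the test-tile carrier on its three-point jig

## Task

Take the test-tile carrier by its bar handle and set it on the grey jig with its three ball feet fully home: nose foot in the cone, left rear foot in the groove, right rear foot on the flat pad. The seat plate has been shifted by hand, so feel for the seats with light pressure, press the carrier home with a short push of 10 to 15 N, and let go. Never force it against the jig with more than 30 N, keep it about level, and leave the jar, bowl and mug alone.

Things in the scene. Friction and masses are not known exactly. Their poses are not given: they have to be found in the camera images.
- handle (a point): Middle of the carrier's wooden bar handle (44 mm long in carrier x, 16 thick in y, 45 tall), z up; stands for the carrier. The ball feet's lowest points are 52.5 below it. The bar stands on a spade-shaped aluminium plate 8 thick, top 22.5 below this point: rear 60 x 120, nose 50 wide out to x = +76. Two 5 mm tiles are fixed on the plate before and behind the bar. 0.25 to 0.47 kg, balanced at the bar.
- nose_foot (a point): Centre of the steel ball foot (radius 9 mm) under the carrier's nose: at (+56, 0, -43.5) mm from the handle point in carrier axes. It belongs in the cone.
- left_foot (a point): Centre of the left rear ball foot (radius 9 mm): at (-28, +44, -43.5) mm from the handle point. It belongs in the groove.
- right_foot (a point): Centre of the right rear ball foot (radius 9 mm): at (-28, -44, -43.5) mm from the handle point. It belongs on the flat pad.
- pedestal: The jig: grey block 210 (x) x 190 (y) x 22 mm screwed to the bench; origin at the centre of its underside, z up. On it an aluminium seat plate, 172 x 158, carries three steel seats. The seat plate, not turned, has been pushed up to 8 mm either way along both x and y of the jig: this shift is not measured. It is far too stiff to move in the work.
- seat_mid (a point): Fixed point of the jig, (-8, 0, 50) mm from its origin, same axes. With the seat plate unshifted, the seated handle point is 52.5 straight above this point, carrier x along jig x; a shifted seat plate moves it sideways by its shift. With the feet still on the flat tops around cone and groove the handle point is 58.8 above it: seating drops the carrier 6.3.
- cone_mid (a point): Fixed point of the jig at (48, 0, 56.3) mm: where the mouth of the cone would be, unshifted. Round steel boss 44 wide, flat top, 45-degree conical hole with a mouth 20 wide. A seated ball's centre is 59 above the jig's underside.
- groove_mid (a point): Fixed point of the jig at (-36, 44, 56.3) mm: where the middle of the V groove would be, unshifted. Steel block 60 x 44, flat top, 45-degree V groove 20 wide, open at both ends, pointing at the cone.
- pad_mid (a point): Fixed point of the jig at (-36, -44, 50) mm: where the plain flat round pad, 44 wide, would be, unshifted. It is 6.3 lower than the tops of the other two seats.
- glaze_jar: Amber glass jar with a black cap, 66 wide, 75 tall, origin at its underside. Leave alone.
- bowl: Small blue ceramic bowl, 110 wide, 50 tall, origin at its underside. Leave alone.
- mug: White ceramic mug, 80 wide, 90 tall, origin at its underside. Leave alone.
There are look-alikes about, which are no part of the job. Leave any green look-alike of the part that bears handle alone.

How it is judged:
By the outcome, as a careful person would: the job done as asked, in the order asked, and still so for the second after the job is handed in, with the robot touching nothing.
It also fails if it takes over 72 s, if anything falls off the work surface, if the arm or the gripper's body presses on something with over 40 N, if the wrist force passes 120 N, or if a joint passes its speed limit or range.

## Robot

A 7-joint arm with a two-finger parallel gripper is mounted at the origin on the work surface. World frame = base frame: x ahead of the robot, y to its left, z up, the work surface at z = 0. Lengths are in m, angles in rad, forces in N, time in s.
With the tool pointing down it reaches from about 0.4 to 0.85 m from the base axis. Payload 10.4 kg.
Tool frame: the origin (TCP) lies at the very end of the fingers, on their centre line; the grasp point (between the pads) lies 19 mm behind it (arm.tcp_to_grasp is the distance from the TCP to the grasp point, in m); z points along the fingers, x is the direction in which the jaws open and shut, and the axes are right-handed (so a half turn about z gives the same grasp; the last joint's range is limited). The gripper opens to 85 mm and grips with 20 to 120 N. Pads are 22 mm wide; open, the fingers measure 114 mm over their backs; the gripper's body (76 mm by 85 mm) begins 54 mm behind the grasp point. The pads swing forward as they close: fully open they stand 13 mm farther back than shut.
Start: joints at [-0.023, 0.332, -0.065, 1.46, 0.022, 1.35, -0.088], TCP at [0.625, 0, 0.231] pointing down, gripper open.
Joint ranges: [-2.6, 2.6], [-0.5, 2.12], [-1.47, 1.34], [0.16, 2.42], [-1.27, 4.41], [0.06, 2.06], [-2.6, 2.6]. Speed limits (rad/s): [2.22, 2.22, 2.79, 2.79, 3.14, 3.14, 3.14].

## Interface

Orientations are given as a unit quaternion [w, x, y, z].
In Python, from rig import arm gives the robot as it stands.
- The arm moves only by the tool carry_out, never from a script. Its argument "increments" is a list that holds one entry, the list of rows, each a list of 5 numbers: the closure in counts, from 0 (fully open) to 255 (shut), then the shift along the tool's x, y, z in m, then the turn about the tool's z in rad. A call has 1 to 5 rows; each row is the pose to reach, as a shift and turn from the pose measured when the call began, along the tool's axes at that moment; what a row does not reach only later rows make up. A row lasts 1/12 s, in which the tool goes at most 41.7 mm and 7.16 degrees, less where a joint would pass 70% of its speed; a pose out of reach is approached as far as the arm can. A call with a gripper value outside its range is refused whole. The fingers move at their own pace and stop on an object; "grip_force" is the grip in N (left out, the last holds). Time passes only in rows, so rows that repeat a pose let the fingers close. It gives the time, the measured TCP pose, the force and the opening at its end, in the units of the state.
- arm.observe(): the state, without advancing time (a new reading comes with each control period).
- arm.grab_frame(name): name is "scene" or "side" or "wrist"; returns the picture (420x560x3 uint8, red, green, blue); there is no depth.
- arm.camera_params(name): a dict with "fovy" (degrees; the focal length in pixels is half the picture's height over the tangent of half this angle, whatever the lens; pixels are square), "cx", "cy" (the principal point, pixels), "extrinsics" (4x4, takes a point from camera to world coordinates). Camera axes: x right, y down, z forward; pixel columns grow to the right and rows downward; lengths in m; the calibration is good to about 2 mm. A picture is of the moment at which its call begins: read the wrist's pose just before it. camera_params takes no time and is no camera call; for the wrist camera it gives the pose at the moment of the call.
- arm.close_job(): hands the job in, once; it reports no verdict.
Trained networks look in the newest picture that a camera, given by its name, has taken for a name from the list of things; names that differ only in an ending like _2 or _b are one class to them, and where a whole thing is asked for, a point or a joint stands for the part that bears it (a point fixed in the world has none). Each returns a list of dicts, best first, with "conf" (0 to 1); they miss things now and then, are a little off and sometimes report something else, mostly with a low value. They report only what shows in the picture. A call takes as long as a camera call. They do not tell look-alikes from the thing itself.
- arm.recognise(camera, label): "bbox" ([left, top, right, bottom] in pixels, round what is visible of it).
- arm.regions_of(camera, label): "pixels" (420x560 bool, what is visible of it) and "bbox" ([left, top, right, bottom] in pixels, round what is visible of it).
- arm.spot_point(camera, label): "location" ([column, row] in pixels: a listed point, or the origin of a listed thing).
The state is a dict: "clock": time; "qpos": joint angles; "qvel": joint speeds; "effort": joint torques, N m; "eef_pos": TCP position; "eef_rot": TCP orientation; "contact_force": force on the tool from outside, world axes, zero at the start; "torque": the same for the moment, N m; "gripper_width": finger opening in m.
Only numpy, scipy, OpenCV 4.12 (cv2) and the standard library are available. Lean on these libraries where they do the work, as an engineer would, in place of code of your own. Each camera call takes 0.05 s, during which the arm holds its last target.

## Working session

There is one attempt and no reset: what is moved stays moved. The work goes in short steps, Python scripts to look and compute and a tool call to move; the robot and the scene stay as the last step left them, time stands still between calls to the robot, and variables do not carry over. Pictures are saved under pics/ and viewed, and the job is handed in when it is done.

Besides the shell and the picture viewer there is one more tool, called after ">>>" as a command line: name --argument value ..., lists and objects as JSON in quotes. carry_out: Moves the arm, as the interface text tells. Its arguments: {"type":"object","properties":{"increments":{"type":"array"},"grip_force":{"type":"number"}},"required":["increments"]}

```bash
mkdir -p pics; ls; python3 - <<'E'
from rig import arm
import cv2, numpy as np
s=arm.observe(); print({k:np.round(v,4) for k,v in s.items()}, arm.tcp_to_grasp)
for c in ("scene","side","wrist"):
    f=arm.grab_frame(c); cv2.imwrite(f"pics/a_{c}.png",f[:,:,::-1])
    p=arm.camera_params(c); print(c,p["fovy"],p["cx"],p["cy"],np.round(p["extrinsics"],3).tolist())
    for l in ("handle","nose_foot","left_foot","right_foot","pedestal","seat_mid","cone_mid","groove_mid","pad_mid"):
        r=arm.spot_point(c,l); print(l,[(np.round(d["location"]).tolist(),round(d["conf"],2)) for d in r[:3]])
print(arm.observe()["clock"])
E
```

```text
pics
{'clock': np.float64(0.0), 'qpos': array([-0.0226,  0.3329, -0.0647,  1.461 ,  0.0216,  1.3499, -0.0885]), 'qvel': array([-0.0001, -0.0008, -0.0014, -0.0007, -0.0001, -0.    , -0.0002]), 'effort': array([ 5.0000e-04, -6.2545e+01,  4.9700e-02, -3.9161e+01,  1.6400e-02,
        9.8000e-03, -0.0000e+00]), 'eef_pos': array([0.6246, 0.    , 0.2305]), 'eef_rot': array([ 0.e+00,  1.e+00,  0.e+00, -7.e-04]), 'contact_force': array([0.7914, 0.9036, 0.1388]), 'torque': array([ 0.0226,  0.0268, -0.0347]), 'gripper_width': np.float64(0.0853)} 0.0187
scene 45.939990135401565 268.863418325181 209.68904111623834 [[-0.365, 0.747, -0.555, 1.453], [0.931, 0.285, -0.228, 0.34], [-0.012, -0.6, -0.8, 1.226], [0.0, 0.0, 0.0, 1.0]]
handle [([345.0, 215.0], 0.93), ([345.0, 281.0], 0.92)]
nose_foot [([326.0, 232.0], 0.92), ([321.0, 287.0], 0.63)]
left_foot [([346.0, 304.0], 0.92), ([361.0, 225.0], 0.91)]
right_foot [([354.0, 279.0], 0.95), ([337.0, 208.0], 0.61)]
pedestal [([240.0, 173.0], 0.73), ([223.0, 188.0], 0.63)]
seat_mid [([222.0, 179.0], 0.8)]
cone_mid [([218.0, 188.0], 0.96)]
groove_mid [([237
[... 446 characters left out ...]
4.0, 211.0], 0.8), ([258.0, 181.0], 0.66)]
pedestal [([310.0, 274.0], 0.92), ([324.0, 217.0], 0.2)]
seat_mid [([308.0, 257.0], 0.79)]
cone_mid [([319.0, 243.0], 0.94), ([326.0, 217.0], 0.37)]
groove_mid [([279.0, 253.0], 0.67)]
pad_mid [([314.0, 267.0], 0.72), ([414.0, 350.0], 0.55)]
wrist 66.92453899735173 281.0736649094881 206.701121632641 [[1.0, -0.0, 0.0, 0.625], [-0.0, -0.955, -0.298, 0.077], [0.0, 0.298, -0.955, 0.373], [0.0, 0.0, 0.0, 1.0]]
handle []
nose_foot []
left_foot []
right_foot []
pedestal [([241.0, 302.0], 0.81), ([276.0, 331.0], 0.25)]
seat_mid [([234.0, 329.0], 0.97)]
cone_mid [([272.0, 328.0], 0.74)]
groove_mid [([203.0, 304.0], 0.82)]
pad_mid [([215.0, 358.0], 0.58)]
1.5
```

View pics/a_scene.png

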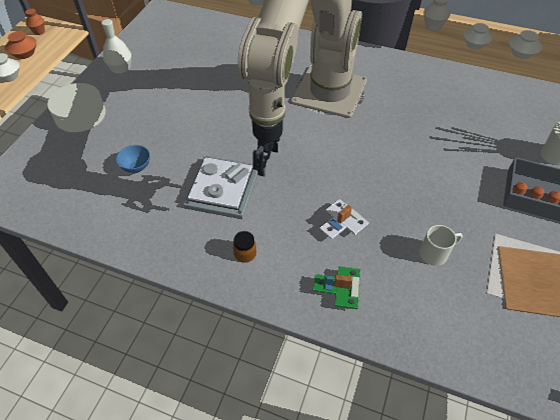

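View pics/a_side.png

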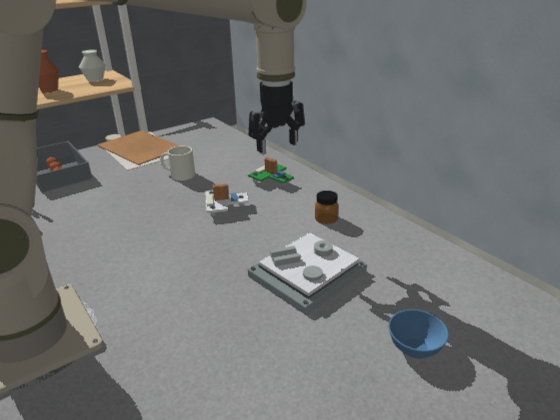

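View pics/a_wrist.png

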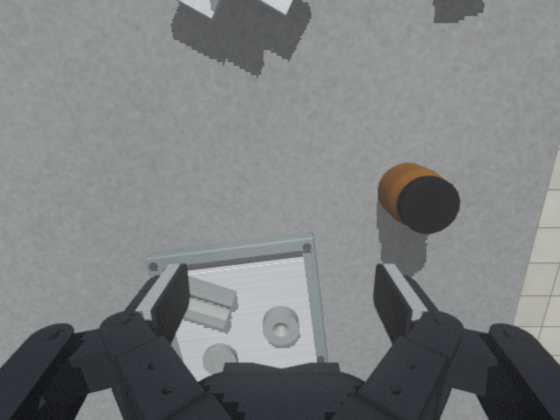

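Candidates for the carrier: the bare aluminium one at scene (345,215) / side (223,195), and the green one at scene (345,281) / side (269,166). The aluminium one fits the description because the green one is named as the look-alike. I'll confirm it in an enlarged crop.

```bash
cat > h.py <<'E'
from rig import arm
import cv2, numpy as np
def ray(c,px,p=None):
    p=p or arm.camera_params(c); f=210/np.tan(np.radians(p["fovy"]/2)); E=np.array(p["extrinsics"])
    d=E[:3,:3]@np.array([(px[0]-p["cx"])/f,(px[1]-p["cy"])/f,1]); return E[:3,3],d/np.linalg.norm(d)
def atz(c,px,z,p=None):
    o,d=ray(c,px,p); return o+d*(z-o[2])/d[2]
def tri(rays):
    A=0;b=0
    for o,d in rays:
        P=np.eye(3)-np.outer(d,d);A=A+P;b=b+P@o
    x=np.linalg.solve(A,b); return x,[round(1000*np.linalg.norm((np.eye(3)-np.outer(d,d))@(x-o)),1) for o,d in rays]
def proj(c,X,p=None):
    p=p or arm.camera_params(c); f=210/np.tan(np.radians(p["fovy"]/2)); E=np.array(p["extrinsics"])
    q=E[:3,:3].T@(np.array(X)-E[:3,3]); return np.array([p["cx"]+f*q[0]/q[2],p["cy"]+f*q[1]/q[2]])
E
python3 - <<'E'
from h import *
print("handle",tri([ray("scene",(345,215)),ray("side",(223,195))]))
print("left z.0285", atz("scene",(361,225),.009),"right",atz("scene",(337,208),.009),"nose",atz("scene",(326,232),.009), "side R",atz("side",(214,211),.009),"side L",atz("side",(212,202),.009))
for n,z,a in(("seat",.05,[("scene",(222,179)),("side",(308,257)),("wrist",(234,329))]),("cone",.056,[("scene",(218,188)),("side",(319,243)),("wrist",(272,328))]),("groove",.056,[("scene",(237,171)),("side",(279,253)),("wrist",(203,304))]),("pad",.05,[("scene",(210,167)),("side",(314,267)),("wrist",(215,358))])):
    print(n,[np.round(atz(c,p,z),4)[:2].tolist() for c,p in a])
a=cv2.imread("pics/a_scene.png")[185:315,290:400]; b=cv2.imread("pics/a_side.png")[145:225,190:310]
a=cv2.resize(a,None,fx=3.5,fy=3.5,interpolation=cv2.INTER_CUBIC);b=cv2.resize(b,None,fx=3.3,fy=3.3,interpolation=cv2.INTER_CUBIC)
o=np.zeros((max(len(a),len(b)),a.shape[1]+b.shape[1],3),np.uint8);o[:len(a),:a.shape[1]]=a;o[:len(b),a.shape[1]:]=b
cv2.imwrite("pics/b.png",o);print(o.shape)
E
```

```text
handle (array([0.57356272, 0.21708188, 0.04371528]), [np.float64(4.6), np.float64(4.6)])
left z.0285 [0.5618508  0.27116248 0.009     ] right [0.52613763 0.18574269 0.009     ] nose [0.62350634 0.18104138 0.009     ] side R [0.5358167  0.20061642 0.009     ] side L [0.55722318 0.25116251 0.009     ]
seat [[0.5761, -0.1762], [0.5717, -0.184], [0.5681, -0.1789]]
cone [[0.6178, -0.1699], [0.6227, -0.1625], [0.6143, -0.1727]]
groove [[0.5338, -0.1432], [0.5235, -0.137], [0.5349, -0.1397]]
pad [[0.5441, -0.2329], [0.5585, -0.2217], [0.5424, -0.2221]]
(455, 781, 3)
```

View pics/b.png

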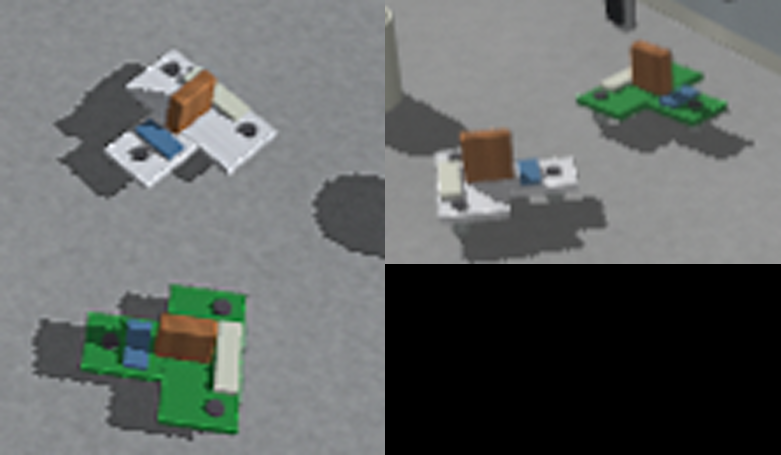

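The crop shows the bare aluminium carrier with the bar standing at scene (345,215), blue tile towards the nose. That is the one meant, and the green one at (345,281) stays alone. I'll move above it for a closer look.

>>> carry_out --increments '[[[0, -0.01, -0.04, 0, -0.12], [0, -0.02, -0.08, 0, -0.24], [0, -0.03, -0.12, 0, -0.36], [0, -0.04, -0.16, 0, -0.48], [0, -0.05, -0.2, 0, -0.6]]]'

```text
clock: 1.92
eef_pos: [0.5743, 0.2018, 0.2316]
eef_rot: [0.0, 0.954, 0.298, 0.0]
contact_force: [0.6, 1.3, -0.1]
gripper_width: 0.0852
```

>>> carry_out --increments '[[[0, 0, 0, 0, -0.12], [0, 0, 0, 0, -0.24], [0, 0, 0, 0, -0.36], [0, 0, 0, 0, -0.43], [0, 0, 0, 0, -0.43]]]'

```text
clock: 2.33
eef_pos: [0.5743, 0.2017, 0.2316]
eef_rot: [0.0, 0.868, 0.496, 0.0]
contact_force: [-0.4, 0.2, -0.4]
gripper_width: 0.0854
```

```bash
cat > look.py <<'E'
from h import *
import sys
n=sys.argv[1]; labs=sys.argv[2].split(",")
s=arm.observe(); p=arm.camera_params("wrist"); f=arm.grab_frame("wrist"); cv2.imwrite(f"pics/{n}.png",f[:,:,::-1])
np.savez(f"{n}.npz",E=p["extrinsics"])
print(round(float(s["clock"]),2),np.round(s["eef_pos"],4),np.round(s["eef_rot"],4),np.round(s["contact_force"],2),np.round(s["qpos"],2))
Z={"handle":.0525,"nose_foot":.009,"left_foot":.009,"right_foot":.009,"pedestal":0,"seat_mid":.05,"cone_mid":.0563,"groove_mid":.0563,"pad_mid":.05}
for l in labs:
    for d in arm.spot_point("wrist",l)[:2]: print(l,np.round(d["location"],1),round(d["conf"],2),np.round(atz("wrist",d["location"],Z[l],p),4)[:2])
E
python3 look.py c1 handle,nose_foot,left_foot,right_foot
```

```text
2.33 [0.5743 0.2017 0.2316] [1.000e-04 8.681e-01 4.964e-01 3.000e-04] [-0.36  0.19 -0.37] [-0.17  0.31 -0.31  1.49  0.1   1.35  0.56]
handle [293.7 174.8] 0.69 [0.5722 0.219 ]
handle [427.1 306.2] 0.68 [0.7874 0.276 ]
nose_foot [295.2 213.9] 0.88 [0.6234 0.1936]
nose_foot [377.6 314. ] 0.71 [0.8028 0.2187]
left_foot [447.5 296.6] 0.94 [0.8252 0.3096]
left_foot [327.8 138.7] 0.76 [0.5645 0.2696]
right_foot [252.3 140.7] 0.81 [0.5232 0.1951]
right_foot [411.4 252.5] 0.74 [0.7421 0.2942]
```

View pics/c1.png

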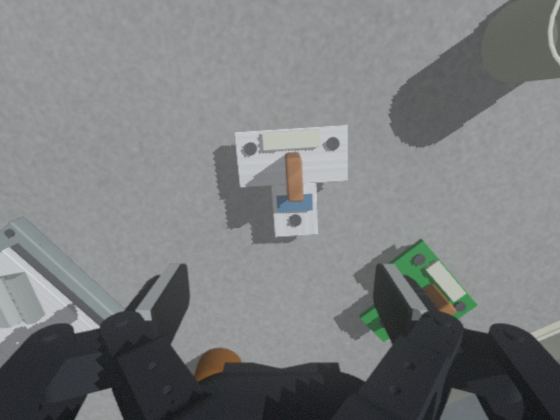

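```bash
python3 - <<'E'
from h import *
p=arm.camera_params("wrist")
f=cv2.imread("pics/c1.png"); c=f[110:250,220:365]; cv2.imwrite("pics/c1z.png",cv2.resize(c,None,fx=4,fy=4,interpolation=cv2.INTER_CUBIC))
R=atz("wrist",(250,149),.030,p);L=atz("wrist",(333,144),.030,p);N=atz("wrist",(295,221),.030,p)
M=(L+R)/2; print(R,L,N,np.degrees(np.arctan2(*(N-M)[1::-1])),np.degrees(np.arctan2(*(L-R)[1::-1]))-90, M+(N-M)*28/84, np.linalg.norm(N-M),np.linalg.norm(L-R))
top=atz("wrist",(293,153),.075,p), atz("wrist",(295,189),.075,p); print(top)
E
```

```text
[0.52851129 0.19122928 0.03      ] [0.56934505 0.27008886 0.03      ] [0.62414093 0.19160964 0.03      ] -27.43772039779335 -27.375277538642614 [0.57399909 0.2176426  0.03      ] 0.08474559858495402 0.08880444150208969
(array([0.54962886, 0.23034035, 0.075     ]), array([0.58057072, 0.21460854, 0.075     ]))
```

View pics/c1z.png

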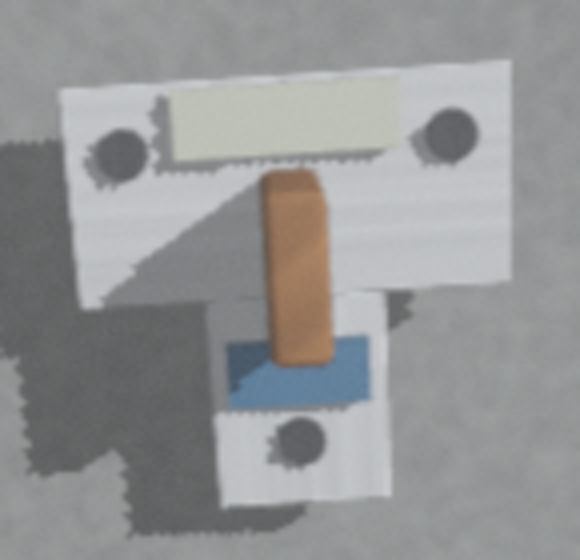

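>>> carry_out --increments '[[[0, 0.0135, -0.008, 0.03, -0.055], [0, 0.0135, -0.008, 0.065, -0.055], [0, 0.0135, -0.008, 0.1, -0.055], [0, 0.0135, -0.008, 0.12, -0.055], [0, 0.0135, -0.008, 0.12, -0.055]]]'

```text
clock: 3.0
eef_pos: [0.5717, 0.2162, 0.1066]
eef_rot: [-0.001, 0.856, 0.517, -0.004]
contact_force: [-1.4, -0.6, -0.8]
gripper_width: 0.0852
```

```bash
python3 look.py c2 handle,nose_foot,left_foot,right_foot
```

```text
3.0 [0.5717 0.2162 0.1066] [-5.000e-04  8.557e-01  5.174e-01 -3.600e-03] [-1.4  -0.59 -0.78] [-0.19  0.42 -0.31  1.62  0.14  1.12  0.55]
handle [285.  229.4] 0.93 [0.5732 0.2188]
nose_foot [283.7 270.1] 0.73 [0.6202 0.1935]
left_foot [338.9 173.7] 0.8 [0.567  0.2688]
right_foot [230.5 172.3] 0.78 [0.5276 0.1959]
```

View pics/c2.png

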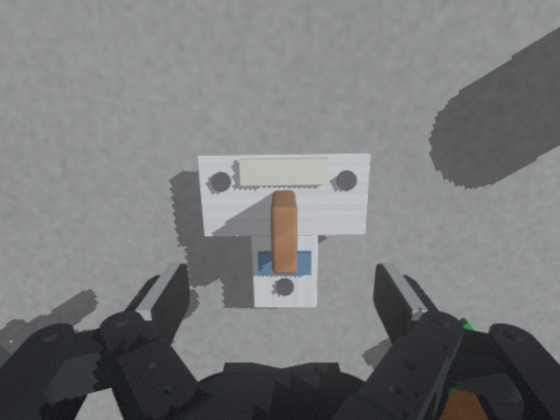

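```bash
python3 - <<'E'
from h import *
p=arm.camera_params("wrist");s=arm.observe();print(s["eef_pos"],s["eef_rot"])
R=atz("wrist",(221,182),.030,p);L=atz("wrist",(346,180),.030,p);N=atz("wrist",(285,287),.030,p)
M=(L+R)/2; H=M+(N-M)*28/84;print(np.degrees(np.arctan2(*(N-M)[1::-1])),np.degrees(np.arctan2(*(L-R)[1::-1]))-90, H,np.linalg.norm(N-M),np.linalg.norm(L-R))
from scipy.spatial.transform import Rotation as Ro
q=s["eef_rot"];T=Ro.from_quat([q[1],q[2],q[3],q[0]]).as_matrix();print("toolx yaw",np.degrees(np.arctan2(T[1,0],T[0,0])), T[:,2])
H[2]=.039;print("tool delta",T.T@(H-s["eef_pos"]))
E
```

```text
[0.57562798 0.21801    0.11399041] [3.77641724e-04 8.55579844e-01 5.17666742e-01 2.03274890e-03]
-26.723754751817825 -26.760580138203515 [0.58057503 0.21904981 0.03      ] 0.0876172241191105 0.09068803610950875
toolx yaw 62.35213324423707 [ 0.00386934  0.00145837 -0.99999145]
tool delta [0.00298515 0.00369334 0.07501042]
```

```bash
python3 - <<'E'
from h import *
p=dict(arm.camera_params("wrist"));s=arm.observe();p["extrinsics"]=np.load("c2.npz")["E"]
R=atz("wrist",(221,182),.030,p);L=atz("wrist",(346,180),.030,p);N=atz("wrist",(285,287),.030,p)
M=(L+R)/2; H=M+(N-M)*28/84;print(np.degrees(np.arctan2(*(N-M)[1::-1])),np.degrees(np.arctan2(*(L-R)[1::-1]))-90, H,np.linalg.norm(N-M),np.linalg.norm(L-R))
from scipy.spatial.transform import Rotation as Ro
q=s["eef_rot"];T=Ro.from_quat([q[1],q[2],q[3],q[0]]).as_matrix()
H[2]=.038;print("tool delta",T.T@(H-s["eef_pos"]))
E
```

```text
-26.70490855468952 -26.681959953616683 [0.57337317 0.21806061 0.03      ] 0.08443184725456059 0.08779333054839747
tool delta [-0.00123609 -0.00222986  0.07598111]
```

>>> carry_out --increments '[[[0, -0.001, -0.002, 0.025, -0.015], [0, -0.001, -0.002, 0.05, -0.015], [0, -0.001, -0.002, 0.068, -0.015], [0, -0.001, -0.002, 0.076, -0.015], [0, -0.001, -0.002, 0.076, -0.015]]]'

```text
clock: 3.67
eef_pos: [0.5734, 0.2179, 0.0374]
eef_rot: [0.0, 0.852, 0.524, 0.001]
contact_force: [-0.5, 0.4, 0.2]
gripper_width: 0.0854
```

>>> carry_out --increments '[[[0, 0, 0, 0, 0], [0, 0, 0, 0, 0]]]'

```text
clock: 3.83
eef_pos: [0.5744, 0.2184, 0.0392]
eef_rot: [0.001, 0.852, 0.524, 0.003]
contact_force: [0.2, 0.3, 0.4]
gripper_width: 0.0855
```

```bash
python3 look.py c3 handle
```

```text
3.83 [0.5744 0.2184 0.0392] [5.000e-04 8.518e-01 5.239e-01 2.600e-03] [0.25 0.33 0.37] [-0.2   0.5  -0.3   1.68  0.17  0.99  0.54]
handle [277.9 279. ] 0.88 [0.5724 0.2186]
```

View pics/c3.png

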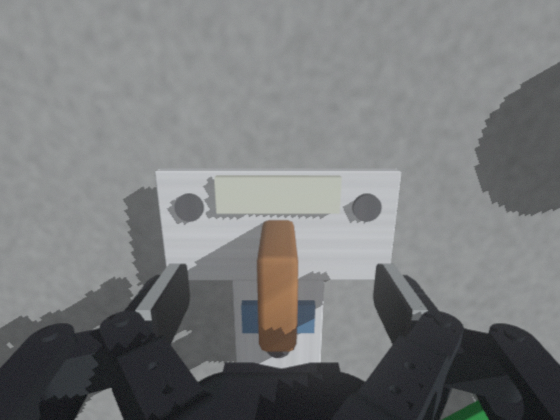

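The bar stands centred between the fingers at (278,280), pads level with it. Closing.

>>> carry_out --increments '[[[120, 0, 0, 0, 0], [200, 0, 0, 0, 0], [255, 0, 0, 0, 0], [255, 0, 0, 0, 0], [255, 0, 0, 0, 0]]]' --grip_force 60

```text
clock: 4.35
eef_pos: [0.5742, 0.2183, 0.039]
eef_rot: [0.001, 0.852, 0.524, 0.003]
contact_force: [-1.0, -0.3, 0.5]
gripper_width: 0.0255
```

>>> carry_out --increments '[[[255, 0, 0, 0, 0], [255, 0, 0, 0, 0], [255, 0, 0, 0, 0], [255, 0, 0, 0, 0], [255, 0, 0, 0, 0]]]'

```text
clock: 4.77
eef_pos: [0.5743, 0.2182, 0.0391]
eef_rot: [0.001, 0.852, 0.524, 0.003]
contact_force: [0.5, -1.5, 1.5]
gripper_width: 0.0153
```

>>> carry_out --increments '[[[255, 0, 0, -0.02, 0], [255, 0, 0, -0.055, 0], [255, 0, 0, -0.095, 0], [255, 0, 0, -0.135, 0], [255, 0, 0, -0.17, 0]]]'

```text
clock: 5.18
eef_pos: [0.5731, 0.218, 0.211]
eef_rot: [0.0, 0.852, 0.524, 0.003]
contact_force: [1.4, 1.5, -3.3]
gripper_width: 0.0154
```

>>> carry_out --increments '[[[255, 0, 0, -0.02, 0], [255, 0, 0, -0.02, 0], [255, 0, 0, -0.02, 0]]]'

```text
clock: 5.43
eef_pos: [0.5731, 0.2181, 0.2312]
eef_rot: [0.001, 0.852, 0.524, 0.003]
contact_force: [0.4, 0.1, -4.6]
gripper_width: 0.0153
```

```bash
python3 look.py c4 handle,nose_foot,left_foot,right_foot; python3 - <<'E'
from h import *
# jig from first wrist frame
p=arm.camera_params("wrist"); 
E
python3 -c "
import cv2;f=cv2.imread('pics/a_wrist.png')[220:400,130:340];cv2.imwrite('pics/a_wz.png',cv2.resize(f,None,fx=3,fy=3,interpolation=2))"
```

```text
5.43 [0.5731 0.2181 0.2312] [6.000e-04 8.517e-01 5.241e-01 3.100e-03] [ 0.45  0.14 -4.62] [-0.18  0.32 -0.32  1.49  0.1   1.34  0.59]
handle [404.  320.1] 0.92 [0.7888 0.2755]
handle [281.9 277.8] 0.55 [0.6718 0.1712]
nose_foot [205.7 195. ] 0.61 [0.5546 0.1294]
left_foot [358.4 196. ] 0.83 [0.6377 0.2906]
left_foot [424.9 308.1] 0.79 [0.8222 0.3101]
right_foot [204.9 193.1] 0.96 [0.5522 0.1298]
right_foot [395.7 264.6] 0.7 [0.7434 0.2981]
```

View pics/c4.png

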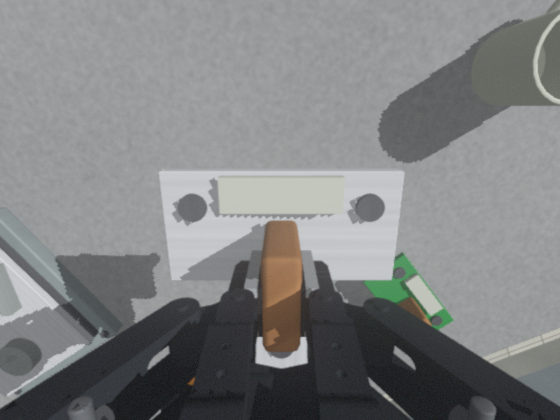

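View pics/a_wz.png

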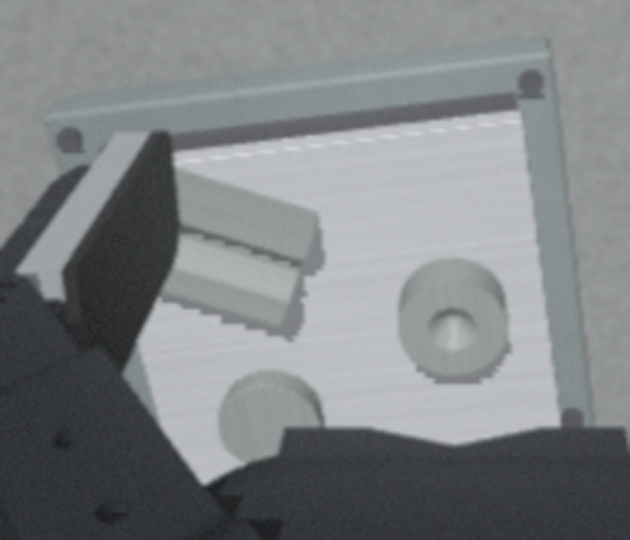

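>>> carry_out --increments '[[[255, -0.03, 0.0255, -0.008, -0.057], [255, -0.06, 0.051, -0.016, -0.114], [255, -0.09, 0.0765, -0.024, -0.171], [255, -0.12, 0.102, -0.032, -0.228], [255, -0.15, 0.1275, -0.04, -0.285]]]'

```text
clock: 6.1
eef_pos: [0.6182, 0.0243, 0.2683]
eef_rot: [-0.0, 0.768, 0.641, 0.0]
contact_force: [1.1, -0.1, -3.6]
gripper_width: 0.0154
```

```bash
cat > d.py <<'E'
from h import *
import sys
from scipy.spatial.transform import Rotation as Ro
def tool():
    s=arm.observe(); q=s["eef_rot"]; T=Ro.from_quat([q[1],q[2],q[3],q[0]]).as_matrix(); return s,T
if __name__=="__main__":
    s,T=tool(); a=[float(x) for x in sys.argv[1:]]; yaw=np.degrees(np.arctan2(T[1,0],T[0,0]))
    print("clock",s["clock"],np.round(s["eef_pos"],4),"yaw",yaw,"F",np.round(s["contact_force"],2),"delta",np.round(T.T@(np.array(a[:3])-s["eef_pos"]),4),"turn",np.radians(yaw-a[3]),"tilt",np.round(T[:,2],4))
E
python3 d.py 0.665 -0.165 0.31 96
```

```text
clock 6.1 [0.6182 0.0243 0.2683] yaw 79.7091985203004 F [ 1.08 -0.05 -3.62] delta [-0.1778  0.0799 -0.0418] turn -0.28432812360952214 tilt [ 4.e-04  6.e-04 -1.e+00]
```

>>> carry_out --increments '[[[255, -0.035, 0.016, -0.008, -0.057], [255, -0.07, 0.032, -0.016, -0.114], [255, -0.105, 0.048, -0.024, -0.171], [255, -0.14, 0.064, -0.032, -0.228], [255, -0.178, 0.08, -0.042, -0.285]]]'

```text
clock: 6.52
eef_pos: [0.6649, -0.1658, 0.3088]
eef_rot: [-0.001, 0.668, 0.745, -0.0]
contact_force: [1.6, -0.0, -4.2]
gripper_width: 0.0153
```

>>> carry_out --increments '[[[255, 0, 0, 0, 0], [255, 0, 0, 0, 0], [255, 0, 0, 0, 0]]]'

```text
clock: 6.77
eef_pos: [0.6647, -0.1655, 0.3073]
eef_rot: [-0.002, 0.668, 0.744, -0.0]
contact_force: [-0.1, 1.0, -3.6]
gripper_width: 0.0155
```

```bash
python3 look.py c5 pedestal,seat_mid,cone_mid,groove_mid,pad_mid
```

```text
6.77 [ 0.6647 -0.1655  0.3073] [-2.200e-03  6.677e-01  7.444e-01 -3.000e-04] [-0.11  1.05 -3.56] [ 0.31  0.46 -0.2   1.14  0.09  1.56  1.81]
pedestal [275.2  95.2] 0.76 [ 0.5732 -0.1817]
pedestal [316.6  59.4] 0.66 [ 0.5239 -0.1329]
seat_mid [280.   86.2] 0.78 [ 0.5645 -0.1761]
cone_mid [281.2 136.5] 0.76 [ 0.6215 -0.1685]
groove_mid [316.6  59.3] 0.72 [ 0.532  -0.1379]
pad_mid [238.9  60. ] 0.87 [ 0.5415 -0.2262]
```

View pics/c5.png

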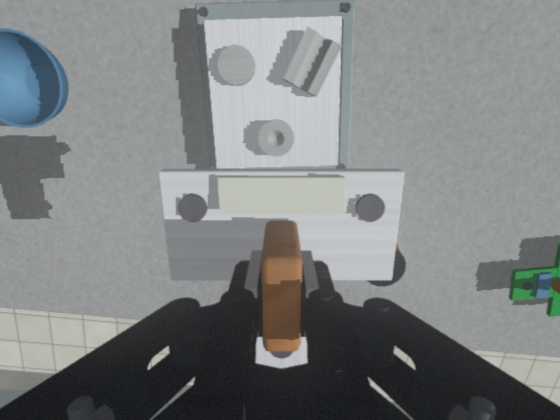

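```bash
python3 -c "
import cv2;f=cv2.imread('pics/c5.png')[0:172,185:365];cv2.imwrite('pics/c5z.png',cv2.resize(f,None,fx=3.4,fy=3.4,interpolation=2))"
```

```text
(no output)
```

View pics/c5z.png

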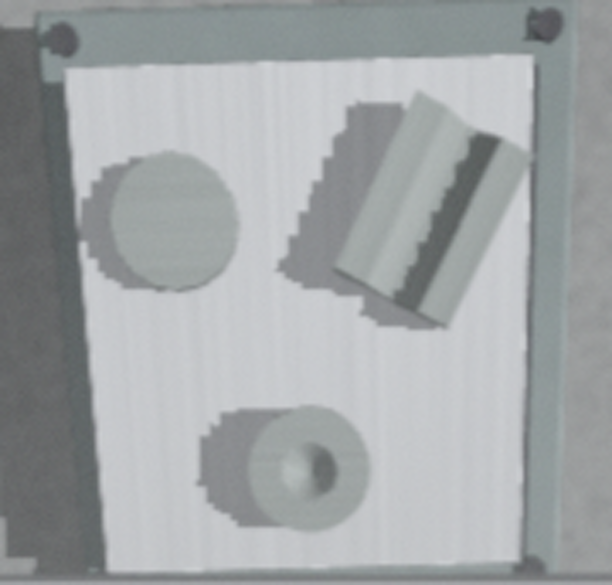

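```bash
python3 - <<'E'
from d import *
p=dict(arm.camera_params("wrist"));p["extrinsics"]=np.load("c5.npz")["E"]
c=atz("wrist",(275.8,137.9),.0563,p);g=atz("wrist",(311.8,62.1),.0563,p);d=atz("wrist",(236.5,65),.05,p)
print("cone",c,"groove",g,"pad",d)
A=np.array([[56,0],[-28,44],[-28,-44]])/1000;B=np.array([c[:2],g[:2],d[:2]])
def fit(A,B):
    a=A-A.mean(0);b=B-B.mean(0);H=a.T@b;th=np.arctan2(H[0,1]-H[1,0],H[0,0]+H[1,1]);R=np.array([[np.cos(th),-np.sin(th)],[np.sin(th),np.cos(th)]])
    t=B.mean(0)-R@A.mean(0); return np.degrees(th),t,np.round(1000*(B-(A@R.T+t)),2).tolist()
print("seat fit",fit(A,B))
s1,s2,s3=[atz("wrist",q,.022,p) for q in((203.2,11.8),(345.6,7.1),(340.3,167))]
print("screws",np.linalg.norm(s2-s1),np.degrees(np.arctan2(*(s2-s1)[1::-1]))-90,np.linalg.norm(s3-s2),np.degrees(np.arctan2(*(s3-s2)[1::-1])), "jig centre",(s1+s3)/2)
# in-hand: rear screws
s,T=tool();z=s["eef_pos"][2]-.009
R_=atz("wrist",(192.5,208),z,p);L=atz("wrist",(370,208),z,p);M=(R_+L)/2
yaw=np.arctan2(*(L-R_)[1::-1])-np.pi/2;H=M+.028*np.array([np.cos(yaw),np.sin(yaw),0])
print("inhand yaw",np.degrees(yaw),"len",np.linalg.norm(L-R_),"H rel tcp tool",T.T@(H-s["eef_pos"]),"H",H,"tcp",s["eef_pos"],"toolyaw",np.degrees(np.arctan2(T[1,0],T[0,0])))
E
```

```text
cone [ 0.62386037 -0.17487109  0.0563    ] groove [ 0.53550052 -0.14295744  0.0563    ] pad [ 0.54711528 -0.2285673   0.05      ]
seat fit (np.float64(7.610238694986598), array([ 0.56882539, -0.18213194]), [[-0.47, -0.16], [0.26, -0.73], [0.22, 0.89]])
screws 0.1682568714886493 7.905503750932667 0.19005957669553494 7.467341671445925 jig centre [ 0.57325915 -0.1797754   0.022     ]
inhand yaw 6.153761930655424 len 0.08743287377476036 H rel tcp tool [ 0.00011603 -0.00097032  0.00900166] H [ 0.66388134 -0.16466779  0.29985221] tcp [ 0.66487348 -0.1646896   0.30885221] toolyaw 96.32419174269931
```

```bash
python3 d.py 0.5698 -0.1820 0.125 97.7
```

```text
clock 7.0667 [ 0.6649 -0.1647  0.3089] yaw 96.32419174269931 F [ 0.22  1.1  -3.59] delta [-0.007  -0.0961  0.184 ] turn -0.024012383966022358 tilt [-0.0017  0.0015 -1.    ]
```

>>> carry_out --increments '[[[255, -0.002, -0.028, 0.03, -0.012], [255, -0.004, -0.056, 0.06, -0.024], [255, -0.006, -0.084, 0.09, -0.024], [255, -0.007, -0.096, 0.125, -0.024], [255, -0.007, -0.096, 0.155, -0.024]]]'

```text
clock: 7.48
eef_pos: [0.567, -0.1832, 0.1529]
eef_rot: [-0.001, 0.659, 0.752, -0.001]
contact_force: [1.0, -0.2, -3.1]
gripper_width: 0.0154
```

>>> carry_out --increments '[[[255, 0, 0, 0.02, 0], [255, 0, 0, 0.02, 0], [255, 0, 0, 0.02, 0], [255, 0, 0, 0.02, 0]]]'

```text
clock: 7.82
eef_pos: [0.5682, -0.1831, 0.1349]
eef_rot: [0.0, 0.659, 0.753, -0.0]
contact_force: [0.2, 1.0, -2.8]
gripper_width: 0.0152
```

```bash
python3 d.py 0.5698 -0.1820 0.1 97.7; python3 - <<'E'
from h import *
for c in ("scene","side","wrist"):
    f=arm.grab_frame(c); cv2.imwrite(f"pics/d_{c}.png",f[:,:,::-1])
a=cv2.imread("pics/d_scene.png")[130:230,160:290];b=cv2.imread("pics/d_side.png")[190:320,230:380]
a=cv2.resize(a,(390,300),interpolation=2);b=cv2.resize(b,(390,338),interpolation=2)
o=np.zeros((338,780,3),np.uint8);o[:300,:390]=a;o[:,390:]=b;cv2.imwrite("pics/dz.png",o)
E
```

```text
clock 7.8167 [ 0.5682 -0.1831  0.1349] yaw 97.61536123146035 F [ 0.23  0.99 -2.82] delta [0.0009 0.0017 0.0349] turn -0.0014772251858502488 tilt [ 2.e-04 -4.e-04 -1.e+00]
```

View pics/dz.png

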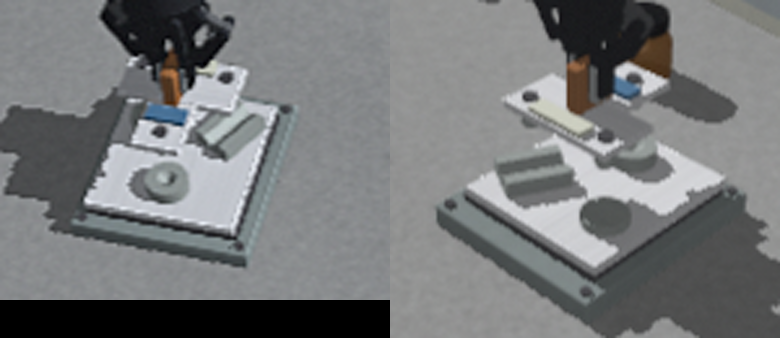

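View pics/d_wrist.png

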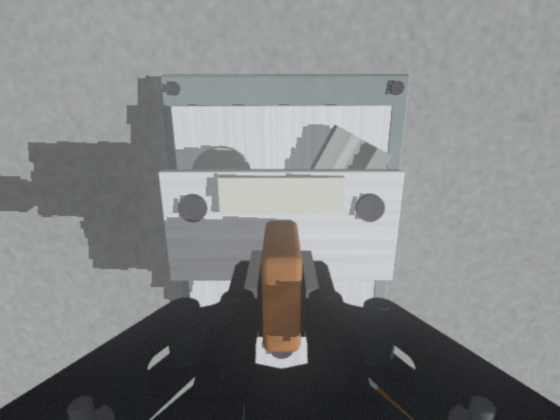

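The carrier hangs level above the seats, nose pointing at the cone and the left foot over the groove. Next I'll centre it and descend slowly, watching the force.

>>> carry_out --increments '[[[255, 0.001, 0.0017, 0.015, 0], [255, 0.001, 0.0017, 0.025, 0], [255, 0.001, 0.0017, 0.032, 0], [255, 0.001, 0.0017, 0.032, 0], [255, 0.001, 0.0017, 0.032, 0]]]'

```text
clock: 8.38
eef_pos: [0.5695, -0.1821, 0.1025]
eef_rot: [-0.0, 0.659, 0.752, -0.0]
contact_force: [0.2, -1.0, -3.6]
gripper_width: 0.0153
```

>>> carry_out --increments '[[[255, 0, 0, 0.001, 0], [255, 0, 0, 0.001, 0], [255, 0, 0, 0.001, 0]]]'

```text
clock: 8.63
eef_pos: [0.5697, -0.1822, 0.102]
eef_rot: [0.0, 0.659, 0.752, -0.0]
contact_force: [-0.1, 0.3, -4.1]
gripper_width: 0.0154
```

```bash
python3 d.py 0.5698 -0.1820 0.0954 97.7
```

```text
clock 8.6333 [ 0.5697 -0.1822  0.102 ] yaw 97.59731041489412 F [-0.06  0.26 -4.07] delta [0.0001 0.0001 0.0066] turn -0.0017922713676045048 tilt [ 1.e-04 -5.e-04 -1.e+00]
```

>>> carry_out --increments '[[[255, 0, 0, 0.001, 0], [255, 0, 0, 0.002, 0], [255, 0, 0, 0.003, 0], [255, 0, 0, 0.004, 0], [255, 0, 0, 0.004, 0]]]'

```text
clock: 9.05
eef_pos: [0.5695, -0.1821, 0.0977]
eef_rot: [0.0, 0.659, 0.752, -0.0]
contact_force: [-0.3, 0.5, -4.1]
gripper_width: 0.0156
```

>>> carry_out --increments '[[[255, 0, 0, 0.001, 0], [255, 0, 0, 0.002, 0], [255, 0, 0, 0.002, 0]]]'

```text
clock: 9.3
eef_pos: [0.5694, -0.1821, 0.0954]
eef_rot: [-0.0, 0.659, 0.752, -0.0]
contact_force: [0.4, 0.4, -3.9]
gripper_width: 0.0151
```

>>> carry_out --increments '[[[255, 0, 0, 0.001, 0], [255, 0, 0, 0.0015, 0], [255, 0, 0, 0.0015, 0]]]'

```text
clock: 9.55
eef_pos: [0.5693, -0.1821, 0.0937]
eef_rot: [-0.0, 0.659, 0.752, -0.0]
contact_force: [0.1, 0.1, -3.4]
gripper_width: 0.0154
```

No contact at the flat-top height, so the feet are entering the seats.

>>> carry_out --increments '[[[255, 0, 0, 0.001, 0], [255, 0, 0, 0.0015, 0], [255, 0, 0, 0.0015, 0]]]'

```text
clock: 9.8
eef_pos: [0.5692, -0.182, 0.092]
eef_rot: [-0.0, 0.659, 0.752, -0.0]
contact_force: [-0.3, -1.1, -3.5]
gripper_width: 0.0152
```

>>> carry_out --increments '[[[255, 0, 0, 0.001, 0], [255, 0, 0, 0.0015, 0], [255, 0, 0, 0.0015, 0]]]'

```text
clock: 10.05
eef_pos: [0.5692, -0.1821, 0.0905]
eef_rot: [-0.0, 0.659, 0.752, -0.0]
contact_force: [-0.2, -0.8, -4.0]
gripper_width: 0.0153
```

>>> carry_out --increments '[[[255, 0, 0, 0.0005, 0], [255, 0, 0, 0.001, 0], [255, 0, 0, 0.001, 0]]]'

```text
clock: 10.3
eef_pos: [0.5694, -0.1825, 0.0899]
eef_rot: [0.0, 0.659, 0.752, -0.0]
contact_force: [-1.2, -1.3, -0.2]
gripper_width: 0.0154
```

>>> carry_out --increments '[[[255, 0, 0, 0.0005, 0], [255, 0, 0, 0.001, 0], [255, 0, 0, 0.001, 0]]]'

```text
clock: 10.55
eef_pos: [0.5696, -0.1829, 0.0894]
eef_rot: [0.0, 0.659, 0.752, -0.0]
contact_force: [-2.3, -1.3, 3.6]
gripper_width: 0.0152
```

>>> carry_out --increments '[[[255, -0.0003, -0.0005, 0.0005, 0], [255, -0.0003, -0.0008, 0.001, 0], [255, -0.0003, -0.0008, 0.001, 0]]]'

```text
clock: 10.8
eef_pos: [0.5694, -0.1833, 0.0891]
eef_rot: [0.001, 0.659, 0.752, -0.0]
contact_force: [-1.3, -0.6, 6.0]
gripper_width: 0.0152
```

```bash
python3 d.py 0.5698 -0.1820 0.0891 97.6; python3 -c "
from rig import arm; print(arm.observe()['torque'])"
```

```text
clock 10.8 [ 0.5694 -0.1833  0.0891] yaw 97.56913177090165 F [-1.34 -0.59  6.03] delta [0.0012 0.0006 0.    ] turn -0.0005387522320260499 tilt [ 0.0015 -0.0015 -1.    ]
[0.08566761 0.22988776 0.08591423]
```

>>> carry_out --increments '[[[255, 0, -0.0003, 0.001, 0], [255, 0, -0.0003, 0.0018, 0], [255, 0, -0.0003, 0.0018, 0]]]'

```text
clock: 11.05
eef_pos: [0.5695, -0.1833, 0.089]
eef_rot: [0.002, 0.659, 0.752, 0.0]
contact_force: [-7.1, 0.3, 16.1]
gripper_width: 0.0155
```

>>> carry_out --increments '[[[255, 0, -0.001, 0.0012, 0], [255, 0, -0.001, 0.0012, 0]]]'

```text
clock: 11.22
eef_pos: [0.5694, -0.1833, 0.089]
eef_rot: [0.003, 0.659, 0.752, 0.001]
contact_force: [-2.1, 1.1, 9.5]
gripper_width: 0.0154
```

```bash
python3 - <<'E'
from d import *
s,T=tool();print(s["clock"],s["eef_pos"],s["contact_force"],s["torque"],T[:,2])
E
python3 - <<'E'
import sys; sys.path.insert(0,'.')
from h import *
for c in ("scene","side","wrist"):
    f=arm.grab_frame(c); cv2.imwrite(f"pics/e_{c}.png",f[:,:,::-1])
a=cv2.imread("pics/e_scene.png")[130:230,160:290];b=cv2.imread("pics/e_side.png")[190:320,230:380]
a=cv2.resize(a,(390,300),interpolation=2);b=cv2.resize(b,(390,338),interpolation=2)
o=np.zeros((338,780,3),np.uint8);o[:300,:390]=a;o[:,390:]=b;cv2.imwrite("pics/ez.png",o)
print(arm.observe()["contact_force"])
E
```

```text
11.2167 [ 0.56942217 -0.18325647  0.08900929] [-2.129367    1.09125377  9.52272668] [0.30638707 0.50561699 0.0988671 ] [ 0.00494087 -0.00197471 -0.99998584]
[-1.85630932  0.41860071 10.43123499]
```

View pics/ez.png

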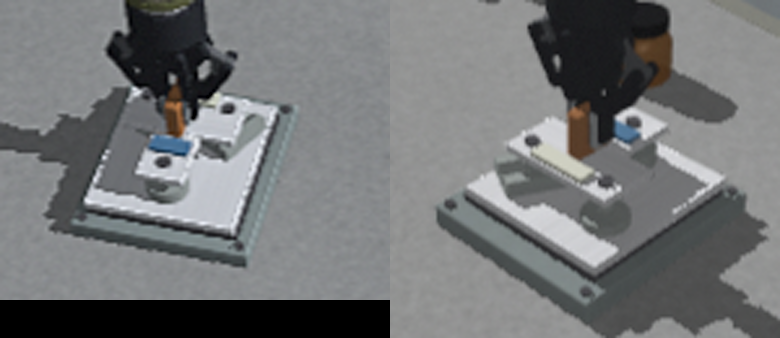

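The feet are down: TCP z 0.0890 against 0.0891 expected for fully home, with a push of about 10 N. I'll unload and open.

>>> carry_out --increments '[[[255, 0, 0, 0.0003, 0], [255, 0, 0, 0.0003, 0], [255, 0, 0, 0.0003, 0]]]'

```text
clock: 11.62
eef_pos: [0.5694, -0.1832, 0.089]
eef_rot: [0.002, 0.659, 0.752, 0.001]
contact_force: [-4.0, 0.1, 6.5]
gripper_width: 0.0155
```

>>> carry_out --increments '[[[255, 0, -0.0006, 0, 0], [255, 0, -0.0006, -0.0002, 0], [255, 0, -0.0006, -0.0002, 0]]]'

```text
clock: 11.87
eef_pos: [0.5692, -0.1832, 0.0892]
eef_rot: [0.003, 0.659, 0.752, 0.001]
contact_force: [1.0, -0.1, -0.2]
gripper_width: 0.0157
```

Nearly force-free. I'll open the fingers, holding the pose.

>>> carry_out --increments '[[[200, 0, 0, 0, 0], [150, 0, 0, 0, 0], [100, 0, 0, 0, 0], [60, 0, 0, 0, 0], [0, 0, 0, 0, 0]]]' --grip_force 20

```text
clock: 12.28
eef_pos: [0.5691, -0.1832, 0.0891]
eef_rot: [0.003, 0.659, 0.752, 0.001]
contact_force: [0.0, 0.1, -0.2]
gripper_width: 0.0659
```

>>> carry_out --increments '[[[0, 0, 0, 0, 0], [0, 0, 0, 0, 0], [0, 0, 0, 0, 0], [0, 0, 0, 0, 0]]]'

```text
clock: 12.62
eef_pos: [0.5691, -0.1832, 0.0891]
eef_rot: [0.003, 0.659, 0.752, 0.001]
contact_force: [0.7, 0.1, -0.0]
gripper_width: 0.0852
```

```bash
python3 look.py f1 handle
```

```text
12.62 [ 0.5691 -0.1832  0.0891] [0.0026 0.6587 0.7524 0.0011] [ 0.72  0.15 -0.03] [ 0.4   0.39 -0.2   1.69  0.09  1.06  1.87]
handle [280.6 276.6] 0.64 [ 0.595  -0.1793]
```

View pics/f1.png

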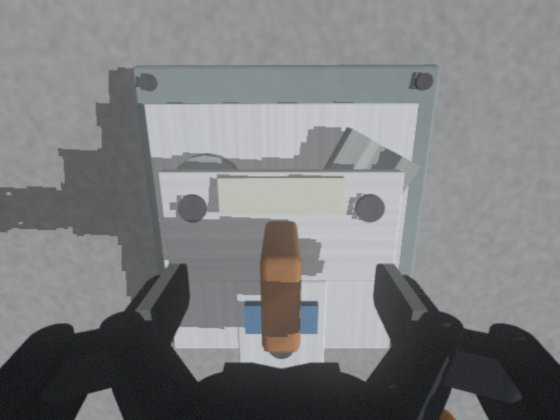

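Released. The carrier did not move: its screws are still at (192,208) and (370,208). I'll retreat straight up and check.

>>> carry_out --increments '[[[0, 0, 0, -0.015, 0], [0, 0, 0, -0.045, 0], [0, 0, 0, -0.08, 0], [0, 0, 0, -0.12, 0], [0, 0, 0, -0.15, 0]]]'

```text
clock: 13.13
eef_pos: [0.5686, -0.1829, 0.2424]
eef_rot: [0.004, 0.659, 0.752, 0.002]
contact_force: [0.4, 0.0, 0.4]
gripper_width: 0.0855
```

>>> carry_out --increments '[[[0, 0, 0.02, -0.02, 0], [0, 0, 0.05, -0.02, 0], [0, 0, 0.07, -0.02, 0], [0, 0, 0.07, -0.02, 0], [0, 0, 0.07, -0.02, 0]]]'

```text
clock: 13.55
eef_pos: [0.6382, -0.1731, 0.2621]
eef_rot: [0.003, 0.658, 0.753, 0.001]
contact_force: [-0.8, -0.2, 0.2]
gripper_width: 0.0853
```

>>> carry_out --increments '[[[0, 0, 0, 0, 0], [0, 0, 0, 0, 0]]]'

```text
clock: 13.72
eef_pos: [0.6375, -0.1735, 0.2619]
eef_rot: [0.003, 0.659, 0.753, 0.001]
contact_force: [1.7, -0.2, -0.7]
gripper_width: 0.0854
```

```bash
python3 look.py g1 handle,nose_foot,left_foot,right_foot; python3 - <<'E'
from h import *
for c in ("scene","side"):
    f=arm.grab_frame(c); cv2.imwrite(f"pics/g_{c}.png",f[:,:,::-1])
a=cv2.imread("pics/g_scene.png")[130:230,160:290];b=cv2.imread("pics/g_side.png")[190:320,230:380]
a=cv2.resize(a,(390,300),interpolation=2);b=cv2.resize(b,(390,338),interpolation=2)
o=np.zeros((338,780,3),np.uint8);o[:300,:390]=a;o[:,390:]=b;cv2.imwrite("pics/gz.png",o)
E
```

```text
13.72 [ 0.6375 -0.1735  0.2619] [0.0029 0.6586 0.7525 0.0012] [ 1.68 -0.15 -0.71] [ 0.35  0.4  -0.21  1.31  0.08  1.43  1.85]
handle [282.2 111.8] 0.67 [ 0.5675 -0.1813]
nose_foot [534.4 315.7] 0.82 [0.8018 0.2212]
nose_foot [280.3 114.7] 0.61 [ 0.5719 -0.183 ]
left_foot [325.9  82.8] 0.98 [ 0.5297 -0.1354]
right_foot [239.6  83.9] 0.57 [ 0.5441 -0.2343]
```

View pics/gz.png

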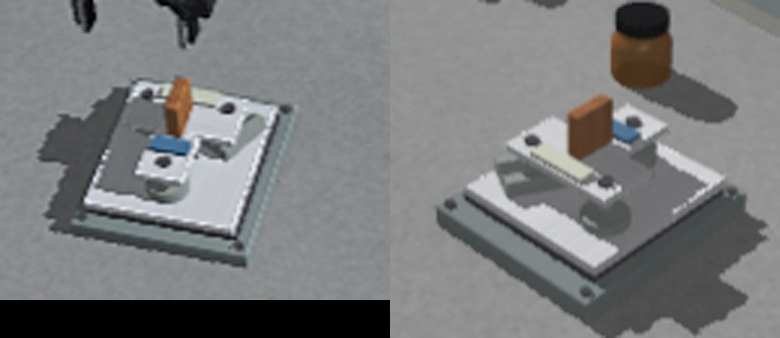

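View pics/g1.png

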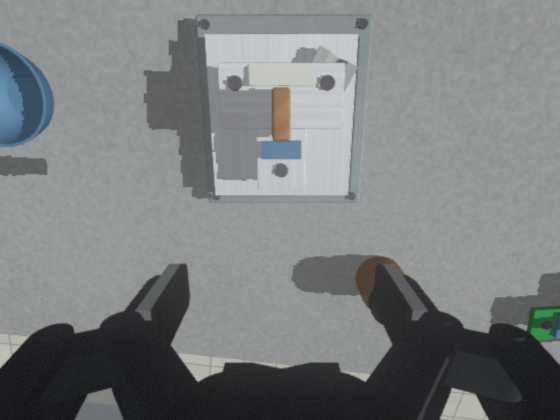

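```bash
python3 - <<'E'
from h import *
p=dict(arm.camera_params("wrist"));p["extrinsics"]=np.load("g1.npz")["E"]
for z in (.080,.0863):
    R,L,N=[atz("wrist",q,z,p) for q in((234.5,82.5),(327.3,82.3),(281,170))];M=(L+R)/2
    print(z,M+(N-M)/3,np.degrees(np.arctan2(*(N-M)[1::-1])),np.degrees(np.arctan2(*(L-R)[1::-1]))-90,np.linalg.norm(N-M),np.linalg.norm(L-R))
E
```

```text
0.08 [ 0.56849049 -0.18247347  0.08      ] 7.689105081095313 7.7187107290261565 0.08416737260891138 0.08808824664054621
0.0863 [ 0.56835062 -0.182471    0.0863    ] 7.689105081095315 7.7187107290261565 0.0825265953497163 0.08637103500128362
```

The screw spacings (84.2 and 88.1 mm against 84 and 88) match the seated height, and position and yaw match the seats. Handing in.

```bash
python3 -c "
from rig import arm; print(arm.close_job())"
```

```text
the job is handed in; nothing more can be done
None
```

The carrier is on the jig with all three feet home, and I handed the job in at about 14 s of the 72 s allowed. I took the bare aluminium carrier by its bar and found the shifted seats with the wrist camera. I lowered it in small force-checked steps, pressed it home, unloaded it, let go and backed off.

**Last checks**
- **Height:** the tool ended at 89.0 mm with the feet down, against 89.1 mm expected for fully seated. From above, the screw spacings come out at 84.2 and 88.1 mm at the seated height, where 84 and 88 are nominal.
- **Position:** the handle is within about 0.5 mm, and the heading within 0.1°, of where I measured the seats.
- **Level:** the tool leaned by about 0.3° during the press, and the carrier did not move when I let go. The last pictures show it level.
- **Other things:** I did not touch the jar, bowl, mug or green look-alike. The arm was clear of everything at the end.

**Not as asked:** one push overshot for about a quarter of a second. The wrist read 16 N, so about 20 N on the jig counting the carrier's weight. That is above the 10 to 15 N asked for but below the 30 N limit. I eased it straight back to about 10 N at the wrist, about 14 N on the jig.

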